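# Spray the jaws of a ring welding fixture and hold its spring jaw open on the mark

## Task

Get the ring fixture ready for me to load: first spray its jaws with anti-spatter by pressing the nozzle cap of the can fully down and letting it come up again, then take the fixture's green bar handle and pull the spring jaw back until its yellow pointer stands over the red clip on the rule. Keep holding the handle with the jaw still on the mark - finish while holding it, do not let go, I will lay the ring in - and leave the wreath, the ring, the wire brush and the magnet where they lie.

Things in the scene. Friction and masses are not known exactly. Their poses are not given: they have to be found in the camera images.
- fixture: Ring welding fixture fixed to the bench: steel plate 310 x 200 x 14 mm, blue fixed jaw at its +x end, blue bushing block (x -150 to -126 mm, y +-75 mm, 74 mm high) at the other. Origin: centre of its underside, on the bench. x axis: level, from the handle to the fixed jaw; the spring jaw is pulled towards -x. The plate ends at x = -155 mm; the handle stands out beyond it over bare bench.
- draw (a joint): How far the spring jaw is pulled back, in m: 0 shut (as at the start), stop at 0.062. Jaw, two guide rods, pointer and handle slide as one piece. Springs in sleeves on the rods pull it shut with about 4 N at 0 and 1.3 N more per 10 mm (about 12 N at the stop); let go, it shuts by itself.
- handle_bar: Pull handle: level crossbar with a green grip sleeve 18 mm thick and 84 mm long. Origin: middle of its axis, 50 mm above the bench; y axis along the bar, x as the fixture's. 50 mm to either side of the middle a 10 mm guide rod runs back to the fixture; between the rods it is free, with 65 mm from the bar's axis to the bushing block when shut, so fingers can straddle the sleeve from above.
- pointer (a point): Tip of the yellow pointer (8 mm wide) on the spring jaw, above the rule; moves with the jaw, 40 mm above the bench.
- clip: Red clip, 12 mm wide along the pull, set on the white rule beside the spring jaw: the mark for this job, 22 to 52 mm from the shut pointer. Origin: under its top plate, on the rule's middle line, 28 mm above the bench; axes as the fixture's. On the mark the pointer's x in this frame is 0.
- spray_can: White spray can with an orange band, 65 mm in diameter, held fixed and upright in a dark magnetic holder (75 mm in diameter, 55 mm high) past the fixed jaw. Origin: centre of the holder's underside, on the bench; the nozzle looks along its -x, at the jaws. Shoulder of the can 171 mm above the bench, nozzle cap on top.
- nozzle (a joint): How far the black nozzle cap is pressed, in m: 0 up, stop at 0.005 (5 mm). A spring lifts it: 1.5 N to start it, about 5 N fully down.
- nozzle_top (a point): Centre of the flat top of the black nozzle cap (26 mm in diameter, 17 mm tall), 195 mm above the bench when up; press it straight down.
- wreath: Finished bronze wreath, a flat ring 190 mm across with twigs and leaves, up to 30 mm high, lying loose beside the fixture; not to be moved. Origin: centre of its underside.
- ring_blank: Loose plain bronze ring, 136 mm across, 6 mm thick; not to be moved. Origin: centre of its underside.
- wire_brush: Loose wire brush lying on its side, 255 x 42 x 28 mm, long along its x; not to be moved. Origin: under its middle, on the bench.
- magnet: Loose six-sided red and steel welding magnet, 92 mm across, 16 mm thick; not to be moved. Origin: centre of its underside.
Not all that is in view belongs to the job. Of the things that look like the spray_can, take the one that is farthest to the robot's left at the start.

How it is judged (in metres and radians):
On the way, in this order (a step that is already met when the one before it is completed fails the run):
1. the nozzle cap is pressed down (at least 4 of its 5 mm) (value of joint nozzle above 0.004 m), for 0.1 s.
2. the nozzle cap is up again (value of joint nozzle below 0.001 m), for 0.1 s.
3. the jaw is pulled back by its handle and kept with the pointer over the red clip (x of pointer in the frame of clip between -0.006 and 0.006 m and contact force between the fingers and handle_bar above 3 N), for 0.5 s.
At the end, for the whole second after the job is handed in: the fingers still hold the handle against its spring (more than 3 N between fingers and handle), the pointer stands still over the red clip, within its width (6 mm either side of its middle), the nozzle cap is up, and the four loose things lie within 15 mm of where they were (all of step 3 and value of joint nozzle below 0.001 m and velocity of joint draw between -0.01 and 0.01 m/s and distance of each of wreath, ring_blank, wire_brush, magnet from where it was at the start of the episode below 0.015 m); the arm keeps its last pose, push and grip.
It fails at once if the wreath is moved more than 15 mm (distance of wreath from where it was at the start of the episode above 0.015 m).
It fails at once if the ring blank is moved more than 15 mm (distance of ring_blank from where it was at the start of the episode above 0.015 m).
It fails at once if the wire brush is moved more than 15 mm (distance of wire_brush from where it was at the start of the episode above 0.015 m).
It fails at once if the magnet is moved more than 15 mm (distance of magnet from where it was at the start of the episode above 0.015 m).
It also fails if it takes over 48 s, if anything falls off the work surface, if the arm or the gripper's body presses on something with over 40 N, if the wrist force passes 120 N, or if a joint passes its speed limit or range.

## Robot

A 6-joint arm with a two-finger parallel gripper is mounted at the origin on the work surface. World frame = base frame: x ahead of the robot, y to its left, z up, the work surface at z = 0. Lengths are in mm, angles in rad, forces in N, time in s.
With the tool pointing down it reaches from about 350 to 775 mm from the base axis. Payload 5.5 kg.
Tool frame: the origin (TCP) lies on the centre line of the jaws, within the pads' length; the fingertips stand 14 mm ahead of it and the grasp point (between the pads) lies 5 mm behind it; z points along the fingers, y is the line along which they close (so a half turn about z gives the same grasp; the last joint's range is limited). The gripper opens to 85 mm and grips with 20 to 120 N. Pads are 22 mm wide; open, the fingers measure 114 mm over their backs; the gripper's body (76 mm by 85 mm) begins 54 mm behind the grasp point. The pads swing forward as they close: fully open they stand 13 mm farther back than shut.
Start: joints at [-1.299, 0.313, 0.046, 1.304, 0, 1.431], TCP at [230.149, -526.974, 245.323] pointing down, gripper open.
Joint ranges: [-2.76, 2.76], [-0.86, 1.69], [-1.03, 1.26], [-2.2, 2.34], [-1.47, 1.5], [-3.14, 3.14]. Speed limits (rad/s): [2.57, 2.57, 3.14, 3.14, 3.14, 3.14].

## Interface

Orientations are given as a unit quaternion [w, x, y, z].
In Python, from station import manip gives the robot as it stands. The module is installed in compiled form; this text tells all that it offers.
- The arm moves only by the shell command python3 -m inch 'ROWS' [FORCE]. ROWS is a JSON object of lists of equal length, an entry for each row: "xyz": the shift along the tool's x, y, z normalised to -1 to 1, where 1 is 2 cm, a list of three; "roll": the turn about the tool's z normalised to -1 to 1, where 1 is 0.08 rad; "jaw": the opening, from 0 (shut) to 1 (fully open). In form: {"xyz": [[x, y, z], ...], "roll": [roll, ...], "jaw": [jaw, ...]}. A call has 1 to 5 rows; each row shifts and turns the commanded pose from where the row before left it, along the tool's axes as they then stand; what a row does not reach is not made up. A row lasts 1/8 s, in which the tool goes at most 62.5 mm and 10.7 degrees, less where a joint would pass 70% of its speed; a pose out of reach is approached as far as the arm can. A call with a number of a shift or a turn outside -1 to 1 is refused whole. A call with a gripper value outside its range is refused whole. The fingers move at their own pace and stop on an object; FORCE is the grip in N (left out, the last holds). Time passes only in rows, so rows that do not move let the fingers close. It gives the time, the measured TCP pose, the force and the opening at its end, in the units of the state.
- manip.read_state(): the state, without advancing time (a new reading comes with each control period).
- manip.read_camera(name): name is "side" or "top" or "wrist"; returns a dict with "img" (400x640x3 uint8, red, green, blue), "z_map" (400x640 float32, mm along the optical axis (not along the pixel's ray), 0 where there is no reading), "mtx" (3x3 intrinsics, pixels), "R" (3x3) and "t" (3): a world point X has camera coordinates R X + t. Camera axes: x right, y down, z forward; pixel columns grow to the right and rows downward; lengths in mm; the calibration is good to about 2 mm. A picture is of the moment at which its call begins.
- manip.job_done(): hands the job in, once; it reports no verdict.
Trained networks look in a picture, given as the dict that the camera call returned (one of the last four; its "shot" number tells which), for a name from the list of things; names that differ only in an ending like _2 or _b are one class to them, and where a whole thing is asked for, a point or a joint stands for the part that bears it (a point fixed in the world has none). Each returns a list of dicts, best first, with "score" (0 to 1); they miss things now and then, are a little off and sometimes report something else, mostly with a low value. They report only what shows in the picture. A call takes as long as a camera call. They do not tell look-alikes from the thing itself.
- manip.search_frame(picture, thing): "bbox" ([left, top, right, bottom] in pixels, round what is visible of it).
- manip.cut_out(picture, thing): "pixels" (400x640 bool, what is visible of it) and "bbox" ([left, top, right, bottom] in pixels, round what is visible of it).
- manip.pinpoint(picture, thing): "uv" ([column, row] in pixels: a listed point, or the origin of a listed thing).
The state is a dict: "time_s": time; "joint_pos": joint angles; "qd": joint speeds; "effort": joint torques, N m; "position": TCP position; "ee_rot": TCP orientation; "contact_force": force on the tool from outside, world axes, zero at the start; "wrist_torque": the same for the moment, N m; "gripper_width": opening from 0.0 (shut) to 1.0 (fully open).
Only numpy, scipy, OpenCV 4.12 (cv2) and the standard library are available. Lean on these libraries where they do the work, as an engineer would, in place of code of your own. Each camera call takes 0.05 s, during which the arm holds its last target. There are 200 camera calls.

## Working session

There is one attempt and no reset: what is moved stays moved. The work goes in short steps, Python scripts to look and compute and a shell command to move; the robot and the scene stay as the last step left them, time stands still between calls to the robot, and variables do not carry over. Pictures are saved under pics/ and viewed, on a budget of 10 in all, crops included, one or two more only if the job needs it, and the job is handed in when it is done.

```bash
mkdir -p pics; cat > h.py <<'E'
from station import manip
import numpy as np, cv2
def world(p,uv,z=None,h=None):
    K,R,t=p["mtx"],np.array(p["R"]),np.array(p["t"])
    r=R.T@np.linalg.inv(K)@np.array([uv[0],uv[1],1.]); c=-R.T@t
    if h is not None: return c+r*(h-c[2])/r[2]
    if z is None: z=p["z_map"][int(round(uv[1])),int(round(uv[0]))]
    return c+r*z
def proj(p,X):
    q=p["mtx"]@(np.array(p["R"])@X+np.array(p["t"])); return q[:2]/q[2]
def save(p,n,box=None,f=1):
    im=p["img"][...,::-1]
    if box: im=im[box[1]:box[3],box[0]:box[2]]
    cv2.imwrite("pics/"+n,cv2.resize(np.ascontiguousarray(im),None,fx=f,fy=f,interpolation=cv2.INTER_CUBIC))
E
python3 - <<'E'
from h import *
np.set_printoptions(precision=1,suppress=True)
s=manip.read_state();print(s["position"],s["ee_rot"],s["contact_force"],s["gripper_width"])
H=dict(fixture=0,handle_bar=50,pointer=40,clip=28,spray_can=0,nozzle_top=195,wreath=0,ring_blank=0,wire_brush=0,magnet=0)
for n in("top","side"):
    p=manip.read_camera(n);save(p,n+"1.png")
    print(n,"cam",-np.array(p["R"]).T@p["t"])
    for k,h in H.items():
        print(k,[(round(d["score"],2),np.array(d["uv"]),world(p,d["uv"],h=h)) for d in manip.pinpoint(p,k)[:4]])
E
```

```text
[ 230.  -526.5  244.4] [-0.   1.   0.2 -0. ] [ 0.  -0.3 -0.6] 0.9995007519116127
top cam [ 388.6   -8.6 1029.1]
fixture [(0.8, array([269.6, 208.7]), array([496.7, 112.3,   0. ]))]
handle_bar [(0.55, array([344.8, 234.1]), array([428.2, -92.6,  50. ]))]
pointer [(0.74, array([292.7, 178.9]), array([574.3,  48.4,  40. ])), (0.22, array([271.4, 207.4]), array([496., 103.,  40.]))]
clip [(0.6, array([306.8, 183.5]), array([564.6,  10.4,  28. ]))]
spray_can [(0.94, array([217.4, 289.4]), array([276.3, 244.5,   0. ])), (0.61, array([365.6, 184.3]), array([ 570.7, -154.3,    0. ])), (0.6, array([190.4, 195.9]), array([528.1, 332.3,   0. ]))]
nozzle_top [(0.71, array([409.2, 257.1]), array([ 373.8, -224.1,  195. ])), (0.54, array([161.6, 183.5]), array([528.6, 333.8, 195. ]))]
wreath [(0.64, array([307.8, 134.4]), array([711.7,  11.1,   0. ]))]
ring_blank [(0.75, array([220.4, 119.2]), array([750.6, 261.2,   0. ]))]
wire_brush [(0.93, array([412.7, 258. ]), array([ 368.1, -284. ,    0. ]))]
magnet [(0.93, array([366.5, 180.3]), array([ 582.1, -156.8,    0. ]))]
side cam [481.3 732.9 971. ]

[... 199 characters left out ...]
 47.5,  40. ]))]
clip [(0.35, array([304.8, 230.8]), array([553.9,  23.8,  28. ]))]
spray_can [(0.86, array([304.5, 333. ]), array([521.1, 327.2,   0. ])), (0.64, array([401.8, 321. ]), array([270.4, 268.2,   0. ]))]
nozzle_top [(0.55, array([306. , 229.6]), array([538.5, 145.3, 195. ])), (0.53, array([416.7, 280.6]), array([273.3, 261.1, 195. ]))]
wreath [(0.9, array([253.1, 226.6]), array([719.6,   4.6,  -0. ]))]
ring_blank [(0.85, array([213.8, 296.4]), array([778. , 252.2,   0. ])), (0.21, array([252.7, 227.1]), array([720.4,   6.7,   0. ]))]
wire_brush [(0.82, array([363.5, 176.6]), array([ 374.7, -260.1,    0. ]))]
magnet [(0.69, array([303.5, 192.1]), array([ 578.6, -160.8,    0. ]))]
```

View pics/top1.png

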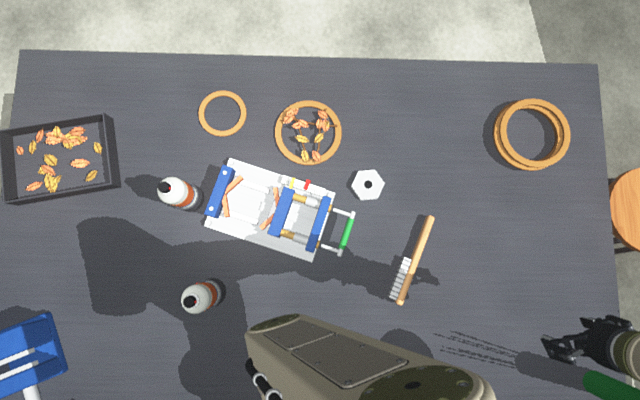

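View pics/side1.png

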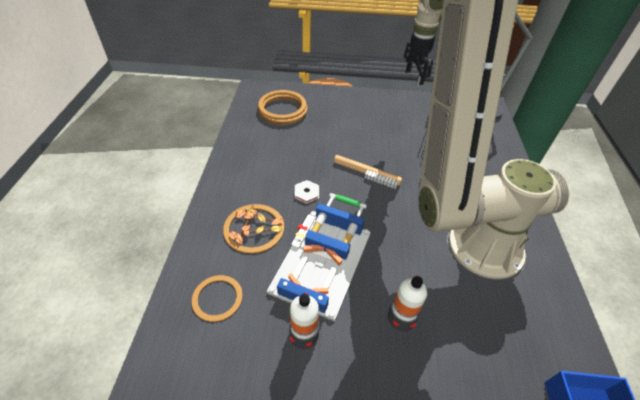

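Two look-alike cans are in view: A, top (165,186), with its base near world (525,330), and B, top (192,300), near (273,255). A has the larger y (farthest left) and stands past the fixed jaw, so it is A. Next I'll enlarge it to confirm, and measure the nozzle and handle.

```bash
python3 - <<'E'
from h import *
np.set_printoptions(precision=1,suppress=True)
P={}
for n in("top","side"):
    p=P[n]=manip.read_camera(n); im=p["img"].astype(int)
    v,u=np.mgrid[0:400,0:640]
    K=p["mtx"];z=p["z_map"]
    c=np.stack([(u-K[0,2])/K[0,0]*z,(v-K[1,2])/K[1,1]*z,z],-1)
    W=(c-p["t"])@np.array(p["R"])
    ok=z>0
    dark=im.max(-1)<75
    for nm,cc in(("A",(525,332)),("B",(273,258))):
        near=ok&(np.hypot(W[...,0]-cc[0],W[...,1]-cc[1])<60)
        m=near&dark&(W[...,2]>186)
        print(n,nm,"nozzle dark",m.sum(),np.median(W[m],0) if m.any() else '', "px",u[m].mean(),v[m].mean(), "topmost",np.percentile(W[near][:,2],99))
    hsv=cv2.cvtColor(p["img"],cv2.COLOR_RGB2HSV).astype(int)
    g=ok&(hsv[...,0]>50)&(hsv[...,0]<80)&(hsv[...,1]>130)&(abs(W[...,0]-440)<120)&(abs(W[...,1]+100)<100)
    g&=(W[...,2]>30)
    print("green",g.sum(),W[g].mean(0),W[g].max(0),W[g].min(0))
    uv=np.array([u[g],v[g]]).T.astype(np.float32)
    cen,sz,ang=cv2.minAreaRect(uv); b=cv2.boxPoints((cen,sz,ang))
    mid=[world(p,x,h=57) for x in (cen,)]
    e=sorted([(np.linalg.norm(b[i]-b[(i+1)%4]),i) for i in range(4)])
    ends=[world(p,(b[i]+b[(i+1)%4])/2,h=55) for _,i in e[:2]]
    d=ends[0]-ends[1];print("bar mid",mid,"ends",ends,"len",np.linalg.norm(d),"ang",np.degrees(np.arctan2(d[1],d[0])))
    bl=ok&(hsv[...,0]>100)&(hsv[...,0]<125)&(hsv[...,1]>120)&(W[...,2]>40)&(np.hypot(W[...,0]-497,W[...,1]-100)<220)
    nn,lab,st,ce=cv2.connectedComponentsWithStats(bl.astype(np.uint8))
    for i in range(1,nn):
        if st[i,4]>60:
            q=W[(lab==i)]; hi=q[:,2]>np.percentile(q[:,2],90)-4
            q=q[hi]; r=cv2.minAreaRect(q[:,:2].astype(np.float32)); print("blue",st[i,4],q.mean(0),r)
    yl=ok&(hsv[...,0]>22)&(hsv[...,0]<34)&(hsv[...,1]>140)&(np.hypot(W[...,0]-570,W[...,1]-40)<60)
    rd=ok&((hsv[...,0]<5)|(hsv[...,0]>174))&(hsv[...,1]>150)&(np.hypot(W[...,0]-560,W[...,1]-15)<60)
    for nm,m in(("yellow",yl),("red",rd)):
        if m.any(): print(nm,m.sum(),W[m].mean(0),u[m].mean(),v[m].mean())
a=P["side"]["img"][270:360,260:350];b=P["top"]["img"][160:225,140:235]
f=lambda x:cv2.resize(x,(390,390),interpolation=cv2.INTER_CUBIC)
c=P["top"]["img"][150:265,200:365]
cv2.imwrite("pics/crop1.png",np.hstack([f(a),f(c)])[...,::-1])
E
```

```text
top A nozzle dark 72 [520.4 329.6 196.2] px 163.19444444444446 186.94444444444446 topmost 197.51434288161767
top B nozzle dark 100 [272.  256.  195.8] px 188.95 301.33 topmost 197.3435655300109
green 165 [428.7 -94.6  58.4] [467.4 -76.9  64. ] [ 391.9 -114.    47.8]
bar mid [array([429.5, -95.1,  57. ])] ends [array([ 467.1, -107.5,   55. ]), array([392.5, -83.2,  55. ])] len 78.43976119818606 ang -18.03023956652641
blue 557 [534.7 241.6  61.5] ((536.2634887695312, 241.36468505859375), (28.98232078552246, 138.38912963867188), 72.33953857421875)
blue 554 [483.8  75.3  64.5] ((483.38970947265625, 75.340576171875), (29.194103240966797, 126.52068328857422), 72.46768951416016)
blue 449 [453.5 -21.4  75.2] ((453.40570068359375, -21.48711585998535), (20.404144287109375, 146.02427673339844), 72.50003814697266)
red 26 [563.6  10.3  33.4] 306.7692307692308 183.53846153846155
side A nozzle dark 80 [522.5 334.7 193.6] px 304.0125 299.55 topmost 194.85462427963853
side B nozzle dark 94 [272.3 260.8 193.3] px 416.968085106383 280.77659574468083 topmost 195.0891664156187
green 99 [431.7 -90.9  55.1] [467.6 -76.7  61. ] [ 394.2 -107.8   47.1]
bar mid [array([431. , -89.2,  57. ])] ends [array([ 467.2, -102.9,   55. ]), array([395.1, -79.2,  55. ])] len 75.97115719288716 ang -18.161764267954705
blue 515 [454.  -20.4  73.2] ((453.37359619140625, -21.568233489990234), (25.703968048095703, 148.27447509765625), 72.92434692382812)
blue 493 [482.   78.8  62.5] ((483.3522033691406, 78.05211639404297), (30.851640701293945, 127.09103393554688), 72.48190307617188)
blue 443 [538.1 242.   59.5] ((536.3294677734375, 243.4100341796875), (27.84347152709961, 135.9791259765625), 72.54782104492188)
red 21 [566.8  10.6  30.3] 301.0952380952381 226.52380952380952
```

View pics/crop1.png

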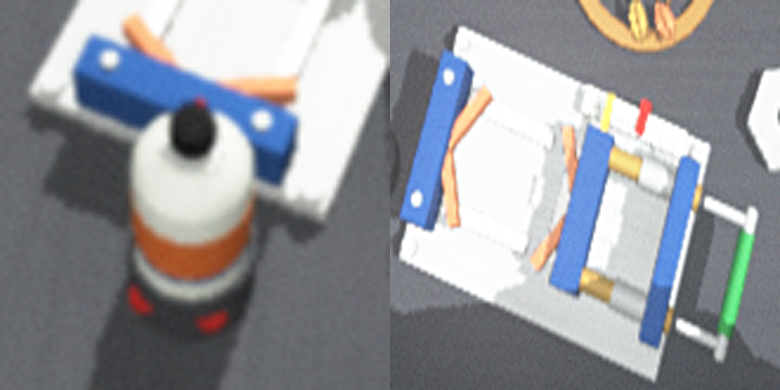

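```bash
cat >> h.py <<'E'
from scipy.spatial.transform import Rotation as Ro
def st():
    s=manip.read_state(); w,x,y,z=s["ee_rot"]; R=Ro.from_quat([x,y,z,w]).as_matrix(); return s,R
def go(T,yd=None):
    s,R=st(); d=R.T@(np.array(T)-s["position"])
    yaw=np.degrees(np.arctan2(R[1,1],R[0,1]))
    print("t",round(s["time_s"],2),"pos",np.round(s["position"],1),"F",np.round(s["contact_force"],1),"w",round(s["gripper_width"],3),"q",np.round(s["joint_pos"],2))
    print("zaxis",np.round(R[:,2],3),"tool-y yaw",round(yaw,1),"tool shift/20:",np.round(d/20,2))
    if yd is not None:
        e=(yd-yaw+90)%180-90; print("roll units",round(-np.radians(e)/.08,2))
E
python3 -c "
from h import *
go([522,332,245],72.4)"
```

```text
t 1.2 pos [ 230.1 -527.   245.3] F [0.2 0.8 0.1] w 1.001 q [-1.3   0.31  0.05  1.3  -0.    1.43]
zaxis [ 0. -0. -1.] tool-y yaw -66.4 tool shift/20: [ 3.056e+01 -3.352e+01  1.000e-02]
roll units 8.99
```

```bash
python3 - <<'E'
from h import *
s,R=st(); p=s["position"][:2]; yaw=np.arctan2(R[1,1],R[0,1]); T=np.array([522,332.]); n=42
d=(T-p)/n/20
for i in range(n):
    a=yaw+.08*min(i,30)
    y=np.array([np.cos(a),np.sin(a)]); x=np.array([-y[1],y[0]])*1
    if i==0: x0=R[:2,0]; sg=np.sign(x@x0)
    print([round(float(sg*x@d),2),round(float(y@d),2),0],end=",\n" if i%5==4 else ",")
E
```

```text
[0.73, -0.8, 0],[0.79, -0.74, 0],[0.85, -0.67, 0],[0.9, -0.6, 0],[0.94, -0.53, 0],
[0.98, -0.45, 0],[1.01, -0.37, 0],[1.04, -0.29, 0],[1.06, -0.21, 0],[1.07, -0.12, 0],
[1.08, -0.03, 0],[1.08, 0.05, 0],[1.07, 0.14, 0],[1.06, 0.22, 0],[1.04, 0.31, 0],
[1.01, 0.39, 0],[0.97, 0.47, 0],[0.93, 0.54, 0],[0.89, 0.62, 0],[0.83, 0.69, 0],
[0.78, 0.75, 0],[0.71, 0.81, 0],[0.65, 0.86, 0],[0.58, 0.91, 0],[0.5, 0.96, 0],
[0.42, 0.99, 0],[0.34, 1.02, 0],[0.26, 1.05, 0],[0.17, 1.07, 0],[0.09, 1.08, 0],
[0.0, 1.08, 0],[0.0, 1.08, 0],[0.0, 1.08, 0],[0.0, 1.08, 0],[0.0, 1.08, 0],
[0.0, 1.08, 0],[0.0, 1.08, 0],[0.0, 1.08, 0],[0.0, 1.08, 0],[0.0, 1.08, 0],
[0.0, 1.08, 0],[0.0, 1.08, 0],
```

```bash
python3 -m inch '{"xyz":[[0.73,-0.8,0],[0.79,-0.74,0],[0.85,-0.67,0],[0.9,-0.6,0],[0.94,-0.53,0]],"roll":[-1,-1,-1,-1,-1],"jaw":[0,0,0,0,0]}' 30
python3 -m inch '{"xyz":[[0.98,-0.45,0],[1,-0.37,0],[1,-0.29,0],[1,-0.21,0],[1,-0.12,0]],"roll":[-1,-1,-1,-1,-1],"jaw":[0,0,0,0,0]}'
python3 -m inch '{"xyz":[[1,-0.03,0],[1,0.05,0],[1,0.14,0],[1,0.22,0],[1,0.31,0]],"roll":[-1,-1,-1,-1,-1],"jaw":[0,0,0,0,0]}'
python3 -m inch '{"xyz":[[1,0.39,0],[0.97,0.47,0],[0.93,0.54,0],[0.89,0.62,0],[0.83,0.69,0]],"roll":[-1,-1,-1,-1,-1],"jaw":[0,0,0,0,0]}'
python3 -m inch '{"xyz":[[0.78,0.75,0],[0.71,0.81,0],[0.65,0.86,0],[0.58,0.91,0],[0.5,0.96,0]],"roll":[-1,-1,-1,-1,-1],"jaw":[0,0,0,0,0]}'
python3 -m inch '{"xyz":[[0.42,1,0],[0.34,1,0],[0.26,1,0],[0.17,1,0],[0.09,1,0]],"roll":[-1,-1,-1,-1,-1],"jaw":[0,0,0,0,0]}'
python3 -c "
from h import *
go([522,332,245],72.4)"
```

```text
time_s: 1.82
position: [265.2, -423.9, 245.4]
ee_rot: [0.0, 0.918, 0.396, 0.0]
contact_force: [0.4, -1.0, -0.3]
gripper_width: 0.002
time_s: 2.45
position: [298.1, -325.0, 245.4]
ee_rot: [0.0, 0.821, 0.571, -0.0]
contact_force: [-0.2, 0.7, 0.3]
gripper_width: -0.003
time_s: 3.08
position: [331.4, -229.0, 245.5]
ee_rot: [0.0, 0.692, 0.722, -0.0]
contact_force: [-0.0, 0.6, -0.4]
gripper_width: -0.002
time_s: 3.7
position: [366.3, -126.9, 245.5]
ee_rot: [0.0, 0.534, 0.845, -0.0]
contact_force: [0.1, 0.5, 0.4]
gripper_width: 0.007
time_s: 4.32
position: [400.9, -24.6, 245.5]
ee_rot: [0.0, 0.356, 0.935, -0.0]
contact_force: [0.7, -0.4, 0.8]
gripper_width: -0.006
time_s: 4.95
position: [433.8, 73.9, 245.4]
ee_rot: [0.0, 0.163, 0.987, -0.0]
contact_force: [0.3, 0.6, 0.3]
gripper_width: -0.0
t 4.95 pos [433.8  73.9 245.4] F [0.3 0.6 0.3] w -0.0 q [-0.01  0.05 -0.28  1.24 -0.    0.31]
zaxis [ 0. -0. -1.] tool-y yaw 71.3 tool shift/20: [-0.03 13.64  0.02]
roll units -0.25
```

Tracking is good. I'll go on to just short of the can and look with the wrist camera.

```bash
python3 -m inch '{"xyz":[[0,1,0],[0,1,0],[0,1,0],[0,1,0],[0,1,0]],"roll":[-0.25,0,0,0,0],"jaw":[0,0,0,0,0]}'
python3 -m inch '{"xyz":[[0,1,0],[0,1,0],[0,1,0],[0,1,0],[0,0,0]],"roll":[0,0,0,0,0],"jaw":[0,0,0,0,0]}'
python3 - <<'E'
from h import *
np.set_printoptions(precision=1,suppress=True)
go([522,332,220],72.4)
for n in("wrist","top","side"):
    p=manip.read_camera(n)
    for d in manip.pinpoint(p,"nozzle_top")[:3]:
        print(n,d["score"],np.array(d["uv"]),world(p,d["uv"],h=195))
    if n=="wrist": save(p,"w1.png")
    im=p["img"].astype(int);K=p["mtx"];z=p["z_map"];v,u=np.mgrid[0:400,0:640]
    W=(np.stack([(u-K[0,2])/K[0,0]*z,(v-K[1,2])/K[1,1]*z,z],-1)-p["t"])@np.array(p["R"])
    m=(z>0)&(np.hypot(W[...,0]-522,W[...,1]-332)<30)&(abs(W[...,2]-195)<5)
    if m.sum()>5:
        q=W[m]; print(n,"top plane",m.sum(),q.mean(0),q.min(0),q.max(0))
E
```

```text
time_s: 5.58
position: [464.7, 169.1, 245.4]
ee_rot: [0.0, 0.154, 0.988, -0.0]
contact_force: [0.1, 0.3, 1.1]
gripper_width: -0.001
time_s: 6.2
position: [489.2, 246.0, 244.9]
ee_rot: [-0.0, 0.153, 0.988, -0.0]
contact_force: [-0.2, 0.1, 0.3]
gripper_width: 0.004
t 6.2 pos [489.2 246.  244.9] F [-0.2  0.1  0.3] w 0.004 q [ 0.3  0.3 -0.   1.3 -0.   0.6]
zaxis [-0. -0. -1.] tool-y yaw 72.3 tool shift/20: [-0.3  4.6  1.2]
roll units -0.01
wrist 0.81 [478.2 229.7] [520.2 330.8 195. ]
wrist top plane 1331 [520.5 329.1 193.4] [509.2 315.2 190. ] [534.2 341.5 196. ]
top 0.5 [189.2 299.4] [275.6 256.1 195. ]
side 0.67 [302.  294.6] [528.  323.8 195. ]
side 0.44 [418.6 279.8] [268.8 258.6 195. ]
side top plane 97 [522.6 331.  193.6] [511.8 316.3 190.3] [534.  341.6 197.1]
```

View pics/w1.png

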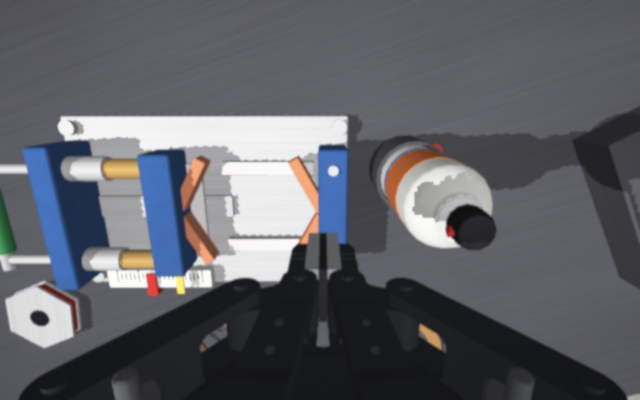

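The wrist view shows the black cap at (472,227), the pointer at (181,285) and the clip at (152,284). The cap measures about (521,330), top at 195. I'll move over it and lower.

```bash
python3 -c "
from h import *
go([521.3,330.5,220],72.4)"
python3 -m inch '{"xyz":[[-0.1,0.9,0],[-0.1,0.9,0],[0,0.9,0],[-0.05,0.9,0],[-0.05,0.9,0]],"roll":[0,0,0,0,0],"jaw":[0,0,0,0,0]}'
python3 -m inch '{"xyz":[[0,0,0.5],[0,0,0.5],[0,0,0]],"roll":[0,0,0],"jaw":[0,0,0]}'
python3 - <<'E'
from h import *
go([521.3,330.5,209])
p=manip.read_camera("wrist")
im=p["img"].astype(int);K=p["mtx"];z=p["z_map"];v,u=np.mgrid[0:400,0:640]
W=(np.stack([(u-K[0,2])/K[0,0]*z,(v-K[1,2])/K[1,1]*z,z],-1)-p["t"])@np.array(p["R"])
for T in([521.3,330.5,195],): print("cap expected px",proj(p,np.array(T)))
s=manip.read_state();print("tip px",proj(p,np.array(s["position"])-[0,0,14]))
save(p,"w2.png",(200,150,520,390),2)
E
```

```text
t 6.5 pos [488.7 244.1 245.4] F [-0.5  0.1  0.5] w -0.004 q [ 0.32  0.26 -0.03  1.28 -0.    0.63]
zaxis [-0. -0. -1.] tool-y yaw 72.2 tool shift/20: [-0.23  4.61  1.27]
roll units -0.04
time_s: 7.12
position: [522.3, 329.8, 245.1]
ee_rot: [0.0, 0.154, 0.988, 0.0]
contact_force: [0.8, -0.6, 0.3]
gripper_width: -0.001
time_s: 7.5
position: [521.0, 327.7, 223.7]
ee_rot: [-0.001, 0.154, 0.988, -0.001]
contact_force: [-0.6, -0.3, 0.0]
gripper_width: 0.0
t 7.5 pos [521.  327.7 223.7] F [-0.6 -0.3  0. ] w 0.0 q [ 0.43  0.4   0.12  1.29 -0.    0.74]
zaxis [-0.003 -0.001 -1.   ] tool-y yaw 72.2 tool shift/20: [0.03 0.14 0.73]
cap expected px [329.25872388 237.4577503 ]
tip px [324.29327315 252.39177514]
```

View pics/w2.png

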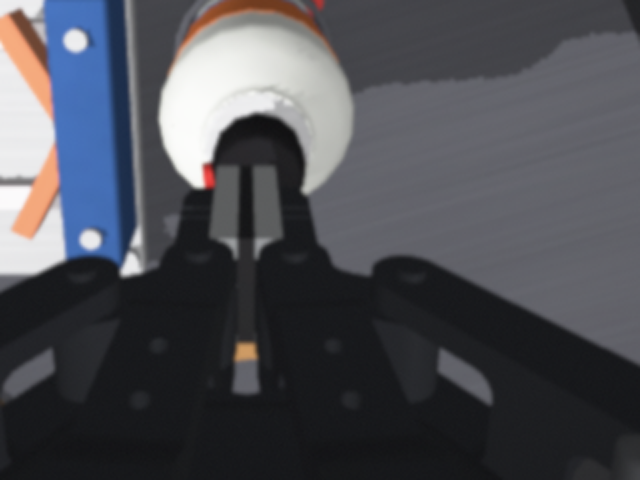

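```bash
python3 -m inch '{"xyz":[[0.08,0.17,0.3],[0,0,0.4],[0,0,0]],"roll":[0,0,0],"jaw":[0,0,0]}'
python3 -m inch '{"xyz":[[0,0,0.15],[0,0,0.15],[0,0,0]],"roll":[0,0,0],"jaw":[0,0,0]}'
```

```text
time_s: 7.92
position: [521.0, 331.9, 210.3]
ee_rot: [-0.001, 0.154, 0.988, -0.0]
contact_force: [0.3, 0.8, 0.1]
gripper_width: -0.0
time_s: 8.3
position: [521.6, 332.2, 205.6]
ee_rot: [0.0, 0.154, 0.988, 0.0]
contact_force: [-0.2, -1.7, 4.3]
gripper_width: 0.001
```

```bash
python3 -m inch '{"xyz":[[0,0,0.1],[0,0,0.05],[0,0,0]],"roll":[0,0,0],"jaw":[0,0,0]}'
```

```text
time_s: 8.68
position: [521.6, 332.2, 204.0]
ee_rot: [0.001, 0.154, 0.988, 0.0]
contact_force: [-3.3, -1.9, 10.2]
gripper_width: -0.001
```

The cap is on its stop (10 N, 5 mm of travel). I'll hold briefly, lift, then travel to the handle.

```bash
python3 -m inch '{"xyz":[[0,0,0],[0,0,0],[0,0,-0.5],[0,0,-1],[0,0,-1]],"roll":[0,0,0,0,0],"jaw":[0,0,0,0,0]}'
python3 - <<'E'
from h import *
np.set_printoptions(precision=1,suppress=True)
go([430,-92,245],72.4)
p=manip.read_camera("wrist")
im=p["img"].astype(int);K=p["mtx"];z=p["z_map"];v,u=np.mgrid[0:400,0:640]
W=(np.stack([(u-K[0,2])/K[0,0]*z,(v-K[1,2])/K[1,1]*z,z],-1)-p["t"])@np.array(p["R"])
m=(z>0)&(np.hypot(W[...,0]-522,W[...,1]-332)<9)&(W[...,2]<200)&(v<250)
print("cap z",m.sum(),np.percentile(W[m][:,2],[10,50,90]) if m.any() else '')
E
```

```text
time_s: 9.3
position: [521.3, 332.1, 252.3]
ee_rot: [-0.0, 0.154, 0.988, -0.0]
contact_force: [0.0, -0.2, -0.5]
gripper_width: 0.001
t 9.3 pos [521.3 332.1 252.3] F [ 0.  -0.2 -0.5] w 0.001 q [ 0.4  0.4  0.2  1.4 -0.   0.8]
zaxis [-0. -0. -1.] tool-y yaw 72.3 tool shift/20: [ -2.1 -21.6   0.4]
roll units -0.03
cap z 647 [193.1 194.  194.8]
```

Cap is back up (194 mm). Now travel to above the handle, opening the fingers.

```bash
for i in 1 2 3 ; do :; done
python3 -m inch '{"xyz":[[-0.1,-1,0],[-0.1,-1,0],[-0.1,-1,0],[-0.1,-1,0],[-0.1,-1,0]],"roll":[0,0,0,0,0],"jaw":[0,0,0,0,0]}'
python3 -m inch '{"xyz":[[-0.1,-1,0],[-0.1,-1,0],[-0.1,-1,0],[-0.1,-1,0],[-0.1,-1,0]],"roll":[0,0,0,0,0],"jaw":[0,0,0,0,0]}'
python3 -m inch '{"xyz":[[-0.1,-1,0],[-0.1,-1,0],[-0.1,-1,0],[-0.1,-1,0],[-0.1,-1,0]],"roll":[0,0,0,0,0],"jaw":[1,1,1,1,1]}'
python3 -m inch '{"xyz":[[-0.1,-1,0],[-0.1,-1,0],[-0.1,-1,0],[-0.1,-1,0],[-0.1,-1,0]],"roll":[0,0,0,0,0],"jaw":[1,1,1,1,1]}'
python3 - <<'E'
from h import *
np.set_printoptions(precision=1,suppress=True)
go([430,-92,150],72.4)
ux=np.array([np.cos(np.radians(72.4)),np.sin(np.radians(72.4)),0])
for n in("wrist","top","side"):
    p=manip.read_camera(n)
    if n=="wrist": save(p,"w3.png")
    for k,h in(("handle_bar",50),("pointer",40),("clip",28)):
        for d in manip.pinpoint(p,k)[:2]: print(n,k,d["score"],np.array(d["uv"]),world(p,d["uv"],h=h),"along",world(p,d["uv"],h=h)@ux)
    K=p["mtx"];z=p["z_map"];v,u=np.mgrid[0:400,0:640]
    W=(np.stack([(u-K[0,2])/K[0,0]*z,(v-K[1,2])/K[1,1]*z,z],-1)-p["t"])@np.array(p["R"])
    hsv=cv2.cvtColor(p["img"],cv2.COLOR_RGB2HSV).astype(int)
    g=(z>0)&(hsv[...,0]>50)&(hsv[...,0]<80)&(hsv[...,1]>130)&(np.hypot(W[...,0]-430,W[...,1]+92)<80)&(W[...,2]>30)
    if g.any(): 
        q=W[g]; a=q@ux; print("green",g.sum(),q.mean(0),"r",cv2.minAreaRect(q[:,:2].astype(np.float32)),"along",np.percentile(a,[2,50,98]))
    for nm,m in(("yel",(hsv[...,0]>22)&(hsv[...,0]<34)),("red",(hsv[...,0]<6)|(hsv[...,0]>172))):
        m&=(hsv[...,1]>140)&(z>0)&(np.hypot(W[...,0]-568,W[...,1]-28)<60)&(W[...,2]>22)
        if m.any(): print(n,nm,m.sum(),W[m].mean(0),"along",(W[m]@ux).mean(),u[m].mean(),v[m].mean())
E
```

```text
time_s: 9.98
position: [500.2, 232.6, 252.2]
ee_rot: [-0.0, 0.154, 0.988, -0.0]
contact_force: [-0.6, 0.4, 0.6]
gripper_width: -0.003
time_s: 10.6
position: [479.3, 134.3, 252.3]
ee_rot: [0.0, 0.154, 0.988, -0.0]
contact_force: [0.0, -0.6, -0.2]
gripper_width: -0.006
time_s: 11.22
position: [458.2, 36.1, 252.3]
ee_rot: [0.0, 0.154, 0.988, -0.0]
contact_force: [0.5, 0.5, -0.3]
gripper_width: 1.001
time_s: 11.85
position: [437.1, -62.1, 252.3]
ee_rot: [0.0, 0.154, 0.988, -0.0]
contact_force: [0.7, -0.2, -0.1]
gripper_width: 1.003
t 11.85 pos [437.1 -62.1 252.3] F [ 0.7 -0.2 -0.1] w 1.003 q [-0.3  0.1 -0.3  1.3 -0.  -0. ]
zaxis [ 0. -0. -1.] tool-y yaw 72.2 tool shift/20: [-0.1 -1.5  5.1]
roll units -0.03
wrist handle_bar 0.97 [288.1 175.5] [431.7 -98.6  50. ] along 36.59280051922705
wrist pointer 0.86 [451.1 253.3] [575.9  46.7  40. ] along 218.6264228373188
wrist clip 0.71 [414.  237.5] [550.1  12.8  28. ] along 178.4859608588309
green 1108 [428.1 -95.5  56.5] r ((429.2874755859375, -96.20930480957031), (15.25588321685791, 79.80338287353516), 72.81069946289062) along [31.  38.6 45.2]

[... 158 characters left out ...]
951519486766
top clip 0.62 [306.9 184.2] [562.7  10.1  28. ] along 179.73112503585688
top yel 15 [563.1  50.3  42.7] along 218.27162943327485 291.8 182.8
top red 32 [562.2  11.   32.9] along 180.45686397794577 306.53125 184.0625
side handle_bar 0.71 [344.8 199.4] [439.  -98.4  50. ] along 38.98732250571768
side pointer 0.84 [299.6 233.5] [567.3  44.5  40. ] along 213.99019472162283
side clip 0.5 [306.  230.1] [550.6  20.7  28. ] along 186.2536338203311
green 97 [431.6 -90.6  55.2] r ((431.738525390625, -90.63677978515625), (15.15191650390625, 74.549072265625), 70.8028335571289) along [38.5 44.9 49.1]
side red 22 [566.5  11.1  30.5] along 181.8834271110882 301.1818181818182 226.63636363636363
```

View pics/w3.png

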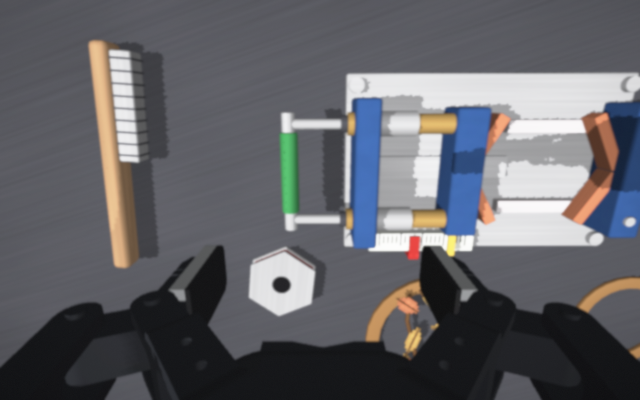

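The wrist view shows the handle at (289,172), the clip at (413,247) and the pointer at (451,245). The bar centre is about (429,-95), and the pull comes out at about 39 mm. The brush and magnet are clear. Next I'll align, jaw to 0.6, and descend.

```bash
python3 -c "
from h import *
go([429,-95,45],72.4)"
python3 -m inch '{"xyz":[[-0.05,-0.6,0.5],[0,-0.5,1],[0,-0.5,1],[0,0,1],[0,0,1]],"roll":[0,0,0,0,0],"jaw":[0.65,0.65,0.65,0.65,0.65]}' 60
python3 -m inch '{"xyz":[[0,0,1],[0,0,0.5],[0,0,0]],"roll":[0,0,0],"jaw":[0.65,0.65,0.65]}'
python3 - <<'E'
from h import *
np.set_printoptions(precision=1,suppress=True)
go([429,-95,45],72.4)
p=manip.read_camera("wrist"); save(p,"w4.png")
ux=np.array([np.cos(np.radians(72.4)),np.sin(np.radians(72.4)),0])
K=p["mtx"];z=p["z_map"];v,u=np.mgrid[0:400,0:640]
W=(np.stack([(u-K[0,2])/K[0,0]*z,(v-K[1,2])/K[1,1]*z,z],-1)-p["t"])@np.array(p["R"])
hsv=cv2.cvtColor(p["img"],cv2.COLOR_RGB2HSV).astype(int)
g=(z>0)&(hsv[...,0]>50)&(hsv[...,0]<80)&(hsv[...,1]>130)&(np.hypot(W[...,0]-430,W[...,1]+92)<80)&(W[...,2]>30)
q=W[g]; a=q@ux; print("green",g.sum(),q.mean(0),cv2.minAreaRect(q[:,:2].astype(np.float32)),"along",np.percentile(a,[2,50,98]), "z",np.percentile(q[:,2],[5,95]))
E
```

```text
t 12.45 pos [437.7 -60.6 252.3] F [-0.1 -0.4 -0.1] w 1.001 q [-0.32  0.05 -0.26  1.26 -0.   -0.01]
zaxis [-0. -0. -1.] tool-y yaw 72.3 tool shift/20: [-0.11 -1.77 10.36]
roll units -0.02
time_s: 13.08
position: [428.3, -92.4, 161.0]
ee_rot: [-0.0, 0.155, 0.988, -0.0]
contact_force: [0.1, 0.3, 0.8]
gripper_width: 0.654
time_s: 13.45
position: [428.1, -91.8, 131.5]
ee_rot: [-0.001, 0.154, 0.988, 0.0]
contact_force: [0.2, 1.2, 0.8]
gripper_width: 0.649
t 13.45 pos [428.1 -91.8 131.5] F [0.2 1.2 0.8] w 0.649 q [-0.4  0.1 -0.5  1.  -0.  -0.1]
zaxis [-0.  0. -1.] tool-y yaw 72.2 tool shift/20: [-0.1 -0.1  4.3]
roll units -0.04
green 2762 [427.3 -94.9  56.4] ((429.4964294433594, -95.80862426757812), (16.075788497924805, 81.70541381835938), 72.08824920654297) along [31.2 38.8 46.2] z [53.6 58.3]
```

View pics/w4.png

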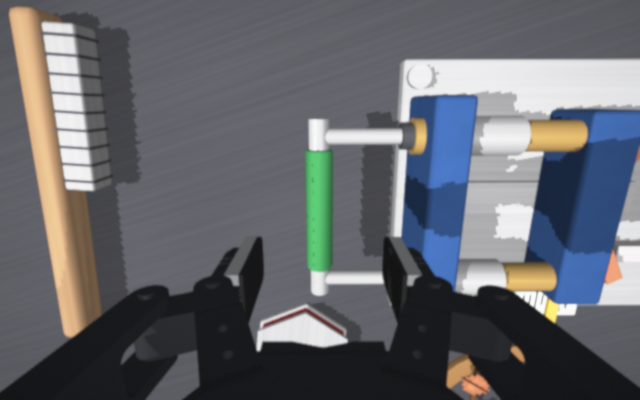

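The bar (319,210) sits centred between the fingers (248 and 400), and its position is confirmed to within 1 mm. Descending.

```bash
python3 -m inch '{"xyz":[[0,-0.15,1],[0,0,1],[0,0,0.8],[0,0,0],[0,0,0]],"roll":[0,0,0,0,0],"jaw":[0.65,0.65,0.65,0.65,0.65]}'
python3 -m inch '{"xyz":[[0,0,0.8],[0,0,0.7],[0,0,0],[0,0,0],[0,0,0]],"roll":[0,0,0,0,0],"jaw":[0.65,0.65,0.65,0.65,0.65]}'
python3 -c "
from h import *
go([429,-95,45],72.4)"
```

```text
time_s: 14.12
position: [428.7, -95.0, 77.3]
ee_rot: [0.001, 0.154, 0.988, -0.0]
contact_force: [1.1, -0.1, 0.5]
gripper_width: 0.651
time_s: 14.75
position: [428.4, -94.8, 46.8]
ee_rot: [0.0, 0.154, 0.988, -0.0]
contact_force: [-0.2, -0.6, 0.3]
gripper_width: 0.648
t 14.75 pos [428.4 -94.8  46.8] F [-0.2 -0.6  0.3] w 0.648 q [-0.4   0.22 -0.61  0.74 -0.   -0.09]
zaxis [ 0.001 -0.    -1.   ] tool-y yaw 72.3 tool shift/20: [-0.03  0.    0.09]
roll units -0.03
```

```bash
python3 -m inch '{"xyz":[[0,0,0.1],[0,0,0],[0,0,0],[0,0,0],[0,0,0]],"roll":[0,0,0,0,0],"jaw":[0,0,0,0,0]}' 60
python3 -c "
from h import *
go([429,-95,45],72.4)"
```

```text
time_s: 15.38
position: [428.0, -94.4, 44.5]
ee_rot: [0.0, 0.154, 0.988, 0.0]
contact_force: [-1.0, 2.5, 4.1]
gripper_width: 0.188
t 15.38 pos [428.  -94.4  44.5] F [-1.   2.5  4.1] w 0.188 q [-0.4   0.23 -0.61  0.73  0.   -0.09]
zaxis [ 0.  0. -1.] tool-y yaw 72.3 tool shift/20: [-0.06 -0.01 -0.03]
roll units -0.03
```

Gripped (16 mm on the 18 mm sleeve). I'll pull about 30 mm first, then measure.

```bash
python3 -m inch '{"xyz":[[0,-0.4,0],[0,-0.4,0],[0,-0.4,0],[0,-0.3,0],[0,0,0]],"roll":[0,0,0,0,0],"jaw":[0,0,0,0,0]}' 60
cat > m.py <<'E'
from h import *
np.set_printoptions(precision=1,suppress=True)
go([428-.303*39,-94.4-.953*39,45],72.4)
ux=np.array([np.cos(np.radians(72.4)),np.sin(np.radians(72.4)),0])
import sys
ims=[]
for n in("top","side"):
    p=manip.read_camera(n)
    A={}
    for k,h in(("pointer",40),("clip",28)):
        for d in manip.pinpoint(p,k)[:2]: print(n,k,round(d["score"],2),np.array(d["uv"]),"along",world(p,d["uv"],h=h)@ux)
    K=p["mtx"];z=p["z_map"];v,u=np.mgrid[0:400,0:640]
    W=(np.stack([(u-K[0,2])/K[0,0]*z,(v-K[1,2])/K[1,1]*z,z],-1)-p["t"])@np.array(p["R"])
    hsv=cv2.cvtColor(p["img"],cv2.COLOR_RGB2HSV).astype(int)
    for nm,m in(("yel",(hsv[...,0]>20)&(hsv[...,0]<36)),("red",(hsv[...,0]<6)|(hsv[...,0]>172))):
        m&=(hsv[...,1]>110)&(z>0)&(np.hypot(W[...,0]-563,W[...,1]-25)<50)&(W[...,2]>22)&(W[...,2]<60)
        if m.any():
            c=(u[m].mean(),v[m].mean()); hh=40 if nm=="yel" else 31
            print(n,nm,m.sum(),np.array(c),W[m].mean(0),"along",(W[m]@ux).mean(),"at h",world(p,c,h=hh)@ux)
    x,y=proj(p,np.array([562,20,35.])).astype(int)
    ims.append(cv2.resize(np.ascontiguousarray(p["img"][y-30:y+30,x-40:x+40]),(400,300),interpolation=cv2.INTER_CUBIC))
cv2.imwrite("pics/"+sys.argv[1],np.hstack(ims)[...,::-1])
E
python3 m.py m1.png
```

```text
time_s: 16.0
position: [419.1, -122.3, 44.4]
ee_rot: [0.0, 0.154, 0.988, 0.002]
contact_force: [1.4, 7.4, 5.2]
gripper_width: 0.19
t 16.0 pos [ 419.1 -122.3   44.4] F [1.4 7.4 5.2] w 0.19 q [-0.5  0.2 -0.6  0.7  0.  -0.2]
zaxis [ 0.  0. -1.] tool-y yaw 72.3 tool shift/20: [-0.  -0.5 -0. ]
roll units -0.03
top pointer 0.79 [303. 182.] along 190.76754562398452
top clip 0.48 [307.1 186.4] along 177.25463074627953
top yel 25 [302.3 186.5] [553.7  21.9  43. ] along 188.3022101441622 at h 188.53345715289402
top red 38 [306.8 183.7] [563.1  10.4  32.9] along 180.15269765559478 at h 180.28394329538295
side pointer 0.62 [304.9 225.5] along 180.01776413119197
side clip 0.5 [306.1 228.9] along 181.94139595998084
side clip 0.26 [363.9 175.3] along -113.11217497278713
side yel 15 [303.6 227.5] [557.9  21.6  40.9] along 189.318344447865 at h 188.70961103494656
side red 6 [299.2 225. ] [573.3   6.   31. ] along 179.01591707928458 at h 178.99366200426053
```

View pics/m1.png

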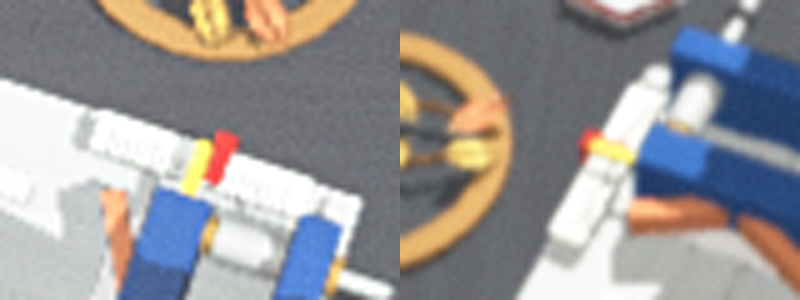

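Draw is about 29 mm. The pointer (at about 188.6 along the pull) has about 8.4 mm to go to the clip (about 180.2).

```bash
python3 -m inch '{"xyz":[[0,-0.22,0],[0,-0.2,0],[0,0,0],[0,0,0],[0,0,0]],"roll":[0,0,0,0,0],"jaw":[0,0,0,0,0]}' 60
sed -i 's/"side"):/"side","wrist"):/; s/hstack(ims)/hstack(ims[:2])/' m.py
python3 m.py m2.png
```

```text
time_s: 16.92
position: [416.7, -129.7, 44.4]
ee_rot: [0.001, 0.154, 0.988, 0.002]
contact_force: [3.2, 9.2, 5.1]
gripper_width: 0.189
t 16.93 pos [ 416.7 -129.7   44.4] F [3.2 9.2 5.1] w 0.189 q [-0.5  0.2 -0.6  0.7  0.  -0.2]
zaxis [ 0.  0. -1.] tool-y yaw 72.3 tool shift/20: [-0.  -0.1 -0. ]
roll units -0.02
top pointer 0.64 [306.1 183.2] along 181.80724259222046
top clip 0.61 [190.4 197. ] along 465.37382732362977
top clip 0.35 [306.9 184.2] along 179.73112503585688
top yel 23 [305.1 186.7] [553.5  14.5  42.2] along 181.17987207391107 at h 181.34143735483354
top red 13 [307.8 180.8] [571.3   7.8  33.1] along 180.18650450206866 at h 180.338436581135
side pointer 0.79 [303.5 223.9] along 176.13076109400612
side clip 0.49 [304.6 228.8] along 183.45619584603068
side yel 14 [304.6 226.3] [555.5  16.1  40.2] along 183.31574595677475 at h 183.1712913413175
side red 15 [300.1 226.7] [569.6  11.7  30.6] along 183.38196958025623 at h 183.6489043985832
```

View pics/m2.png

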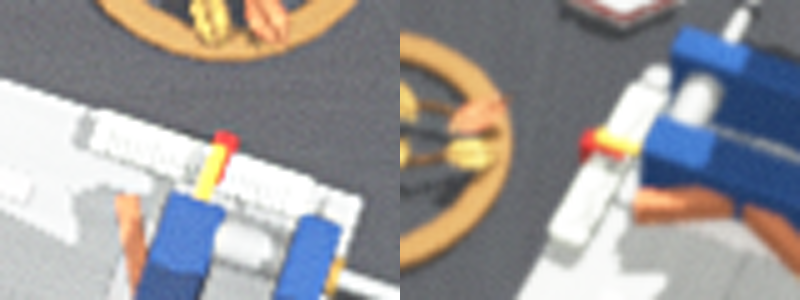

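In the top view the pointer lies over the clip, about 1 mm short. In the side view it is centred. I'll trim by 1 mm and hold.

```bash
python3 -m inch '{"xyz":[[0,-0.05,0],[0,0,0],[0,0,0],[0,0,0],[0,0,0]],"roll":[0,0,0,0,0],"jaw":[0,0,0,0,0]}' 60
python3 -m inch '{"xyz":[[0,0,0],[0,0,0],[0,0,0],[0,0,0],[0,0,0]],"roll":[0,0,0,0,0],"jaw":[0,0,0,0,0]}' 60
python3 m.py m3.png
python3 - <<'E'
from h import *
p=manip.read_camera("top")
for k in("wreath","ring_blank","wire_brush","magnet"): print(k,[world(p,d["uv"],h=0).round(0) for d in manip.pinpoint(p,k)[:1]])
E
```

```text
time_s: 18.0
position: [416.5, -130.6, 44.5]
ee_rot: [0.001, 0.154, 0.988, 0.002]
contact_force: [2.2, 8.1, 2.9]
gripper_width: 0.186
time_s: 18.62
position: [416.5, -130.6, 44.4]
ee_rot: [0.001, 0.154, 0.988, 0.002]
contact_force: [2.0, 7.8, 4.5]
gripper_width: 0.196
t 18.62 pos [ 416.5 -130.6   44.4] F [2.  7.8 4.5] w 0.196 q [-0.5  0.2 -0.6  0.7  0.  -0.2]
zaxis [ 0.  0. -1.] tool-y yaw 72.3 tool shift/20: [ 0.  -0.1 -0. ]
roll units -0.02
top pointer 0.77 [304.8 181.1] along 186.97702547921818
top clip 0.59 [306.4 186.6] along 178.87979513708643
top yel 25 [305.4 186.6] [553.9  13.8  41.4] along 180.62157091425146 at h 180.72785213006208
top red 14 [307.5 181. ] [570.8   8.5  32.3] along 180.73619660555863 at h 180.82573019420107
side pointer 0.84 [305.4 224. ] along 174.12460522761765
side clip 0.45 [306.4 227.6] along 177.00512613282945
side yel 11 [305. 226.] [554.3  15.3  40.8] along 182.2077582845334 at h 181.64395788220432
side red 17 [300.4 226.6] [569.   11.4  30.4] along 182.9097310273461 at h 183.30680508004204
wreath [array([718.,   7.,   0.])]
ring_blank [array([754., 263.,   0.])]
wire_brush []
magnet [array([ 566., -155.,    0.])]
```

View pics/m3.png

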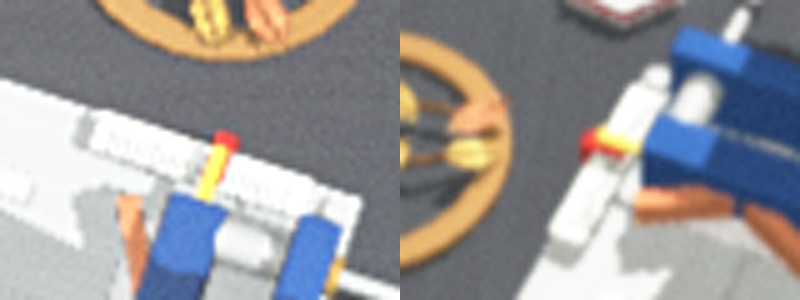

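```bash
python3 - <<'E'
from h import *
p=manip.read_camera("side")
for k in("wreath","ring_blank","wire_brush","magnet"): print(k,[world(p,d["uv"],h=0).round(0) for d in manip.pinpoint(p,k)[:1]])
go([416,-131,45])
print(manip.job_done())
E
```

```text
wreath [array([723.,  10.,   0.])]
ring_blank [array([766., 256.,   0.])]
wire_brush [array([ 370., -274.,    0.])]
magnet [array([ 573., -152.,    0.])]
t 19.57 pos [ 416.5 -130.6   44.4] F [2.1 9.3 3.9] w 0.188 q [-0.49  0.22 -0.62  0.73  0.   -0.18]
zaxis [ 0.002  0.004 -1.   ] tool-y yaw 72.3 tool shift/20: [ 0.02 -0.03 -0.03]
the job is handed in; nothing more can be done
None
```

The fixture is ready to load: the jaws are sprayed, and the arm is holding the spring jaw on the mark. I handed the job in at 19.6 s; no verdict is reported.

- **Spray:** I used the can farthest to the left, past the fixed jaw. I pressed its cap onto the stop (about 10 N) and let it up again; its top measured 194 mm afterwards.
- **Handle and jaw:** I gripped the green bar (60 N setting) and pulled the jaw back about 38 mm. The pointer is within about 1 mm of the clip's middle in the top view and about 1–2 mm in the side view. The jaw stood still over the last second, with about 9 N of spring pull on the tool.
- **Loose things:** I saw no contact with any of them. The networks' positions for them scatter by 5–16 mm against the start (top-view magnet 16 mm, side-view brush 15 mm). I put that down to detection noise and partial occlusion, because the gripper stayed well clear of all four. The networks did not find the brush in the last top view, so I checked it only from the side.
- **Disagreement:** The networks' own pointer and clip points disagreed by up to 8 mm at the end, so I relied on the colour and depth measurement and the enlarged pictures instead.

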